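# Check the practice foot bones back onto their outline pads

## Task

The foot-surgery workshop is over and the bone kit must be checked in: set each of the four loose cream bones down on the white pad that shows its own black outline, upright as it lies now, centred on the outline and lined up with it (either end may point either way). Leave the blue screw caddy and the little steel bowl where they stand.

Things in the scene. Friction and masses are not known exactly. Their poses are not given: they have to be found in the camera images.
- heel_center (a point): heel bone: cream resin, the largest and bulkiest, 76 long x 38 wide x 40 high, its middle 34 wide with flat upright sides; this point is half-way along and across, 20 above its underside. x axis: along the bone; y: across it (grip it across); z: up. Loose on the table at the start. (sizes in mm)
- talus_center (a point): ankle bone (talus): cream resin, 55 long, 32 wide and 36 high, a wide half-drum body narrowing to a round knob at its +x end; the flat sides of the body (32 apart) run from 27 behind to 8 ahead of this point, and the neck ahead of that is 22 wide; this point is half-way along, 18 above its underside. x axis: along the bone; y: across it (grip it across); z: up. Loose on the table at the start. (sizes in mm)
- metatarsal_center (a point): metatarsal (long foot bone): cream resin, long and slender, 64 long, a round shaft 15 thick between two knobby ends 23 and 20 wide and about 22 high; the shaft's axis is 11 above the underside; this point is on the shaft at its middle, 11 above the underside. x axis: along the bone; y: across it (grip it across); z: up. Loose on the table at the start. (sizes in mm)
- cuneiform_center (a point): cuneiform (small wedge bone): cream resin, the smallest, a brick-like block 34 long x 22 wide x 26 high with flat sides; this point is half-way along and across, 13 above its underside. x axis: along the bone; y: across it (grip it across); z: up. Loose on the table at the start. (sizes in mm)
- pad_heel: fixed white foam pad 92 x 62, 3 thick, printed in black with the large blocky outline of the heel bone, 76 x 38, narrowing towards one end. Origin: underside centre of the pad; the middle of the outline is above it and the pad's top is 3 above it. x axis: along the outline. (sizes in mm)
- pad_talus: fixed white foam pad 92 x 62, 3 thick, printed in black with the outline of the ankle bone, 55 long, 32 wide, with a round knob at one end. Origin: underside centre of the pad; the middle of the outline is above it and the pad's top is 3 above it. x axis: along the outline. (sizes in mm)
- pad_metatarsal: fixed white foam pad 92 x 62, 3 thick, printed in black with the slender outline of the metatarsal, 64 long, a 15 wide bar with knobby ends. Origin: underside centre of the pad; the middle of the outline is above it and the pad's top is 3 above it. x axis: along the outline. (sizes in mm)
- pad_cuneiform: fixed white foam pad 92 x 62, 3 thick, printed in black with the small plain rectangular outline of the cuneiform, 34 x 22. Origin: underside centre of the pad; the middle of the outline is above it and the pad's top is 3 above it. x axis: along the outline. (sizes in mm)
- caddy: bystander: blue screw caddy block with rows of steel screw heads, 60 x 44 x 30 high, loose; origin: centre of its underside (sizes in mm)
- bowl: bystander: small round steel bowl with brass screws in it, 68 across the rim, 26 high, loose; origin: centre of its underside (sizes in mm)
Mind the look-alikes: they are no part of the job. What is shaped like the part that bears metatarsal_center but orange or turquoise is not meant.

How it is judged:
By the outcome, as a careful person would: the job done as asked, in the order asked, and still so for the second after the job is handed in, with the robot touching nothing.
It also fails if it takes over 112 s, if anything falls off the work surface, if the arm or the gripper's body presses on something with over 40 N, if the wrist force passes 120 N, or if a joint passes its speed limit or range.

## Robot

A 6-joint arm with a two-finger parallel gripper is mounted at the origin on the work surface. World frame = base frame: x ahead of the robot, y to its left, z up, the work surface at z = 0. Lengths are in m, angles in rad, forces in N, time in s.
With the tool pointing down it reaches from about 0.25 to 0.775 m from the base axis. Payload 4 kg.
Tool frame: the origin (TCP) lies at the very end of the fingers, on their centre line; the grasp point (between the pads) lies 19 mm behind it (arm.tcp_to_grasp is the distance from the TCP to the grasp point, in m); z points along the fingers, y is the line along which they close (so a half turn about z gives the same grasp; the last joint's range is limited). The gripper opens to 94 mm and grips with 3 to 60 N. Pads are 16 mm wide; open, the fingers measure 119 mm over their backs; the gripper's body (75 mm by 177 mm) begins 78 mm behind the grasp point.
Start: joints at [1.002, 0.087, 1.371, -0, 1.684, -0.103], TCP at [0.247, 0.491, 0.182] pointing down, gripper open.
Joint ranges: [-3.1, 3.1], [-0.76, 2.03], [0.27, 2.55], [-1.08, 4.22], [0.17, 2.65], [-2.57, 2.57]. Speed limits (rad/s): [2.79, 2.79, 3.14, 3.14, 3.14, 3.14].

## Interface

Orientations are given as a unit quaternion [w, x, y, z].
In Python, from rig import arm gives the robot as it stands.
- The arm moves only by the tool jog_arm, never from a script. Its argument "targets" is a list of rows, each a list of 5 numbers: the shift along the world's x, y, z in m, then the turn about the world's z in rad, then the finger opening in m, from 0 to 0.094. In form: [[tx, ty, tz, yaw, hand], ...]. A call has 1 to 12 rows; each row is the pose to reach, as a shift and turn from the pose commanded when the call began; what a row does not reach only later rows make up. A row lasts 1/10 s, in which the tool goes at most 50 mm and 8.59 degrees, less where a joint would pass 70% of its speed; a pose out of reach is approached as far as the arm can. A call with a gripper value outside its range is refused whole. The fingers move at their own pace and stop on an object; "squeeze" is the grip in N (left out, the last holds). Time passes only in rows, so rows that repeat a pose let the fingers close. It gives the time, the measured TCP pose, the force, the opening and the grip force at its end, in the units of the state.
- arm.get_obs(): the state, without advancing time (a new reading comes with each control period).
- arm.capture(name): name is "side" or "top"; returns a dict with "image" (384x512x3 uint8, blue, green, red), "fx", "fy", "cx", "cy" (pixels), "k1" (the pictures are not rectified: a ray, as slopes to the right and down, at radius r is drawn at 1 + k1 r^2 times it, then the intrinsics apply), "R" (3x3) and "t" (3): a world point X has camera coordinates R X + t. Camera axes: x right, y down, z forward; pixel columns grow to the right and rows downward; lengths in m; the calibration is good to about 2 mm. A picture is of the moment at which its call begins. There is no depth.
- arm.job_done(): hands the job in; it is judged then, once.
The state is a dict: "time_s": time; "joint_positions": joint angles; "joint_velocities": joint speeds; "effort": joint torques, N m; "tool_pos": TCP position; "ee_rot": TCP orientation; "force": force on the tool from outside, world axes, zero at the start; "moment": the same for the moment, N m; "width": finger opening in m; "gripper_force": force on a finger pad.
Only numpy, scipy, OpenCV 4.12 (cv2) and the standard library are available. Lean on these libraries where they do the work, as an engineer would, in place of code of your own. Each camera call takes 0.05 s, during which the arm holds its last target. There are 200 camera calls.

## Working session

There is one attempt and no reset: what is moved stays moved. The work goes in short steps, Python scripts to look and compute and a tool call to move; the robot and the scene stay as the last step left them, time stands still between calls to the robot, and variables do not carry over. Pictures are saved under pics/ and viewed, at most 14 in all, crops included, and the job is handed in when it is done.

Besides the shell and the picture viewer there is one more tool, called after ">>>" as name([rows], argument=value, ...), one row to a line, values as JSON. jog_arm: Moves the arm, as the interface text tells. Its arguments: {"type":"object","properties":{"targets":{"type":"array"},"squeeze":{"type":"number"}},"required":["targets"]}

```bash
mkdir -p pics
python3 - <<'E'
from rig import arm
import cv2
for n in("top","side"):
    d=arm.capture(n); cv2.imwrite(f"pics/{n}0.png",d["image"]); print(n,{k:(v.tolist() if hasattr(v,'tolist') else v) for k,v in d.items() if k!="image"})
o=arm.get_obs();print(o['time_s'],o['tool_pos'],o['ee_rot'],o['width'])
E
```

```text
top {'fx': 488.3452871275371, 'fy': 488.3452871275371, 'cx': 255.32938381246322, 'cy': 185.01349588052182, 'k1': -0.11839152363034663, 'R': [[0.0052900005767558015, -0.9997734234123772, 0.02061838335547917], [-0.9889963231336234, -0.008279172380507092, -0.14770825343516794], [0.14784548935314823, -0.019610128581664745, -0.988816036548224]], 't': [-0.08793379666385352, 0.5156685071399169, 1.207481005439457]}
side {'fx': 421.50340953289617, 'fy': 421.50340953289617, 'cx': 254.6965552136437, 'cy': 193.01848646434772, 'k1': 0.026538684141840654, 'R': [[0.9833739157979309, -0.1811802101512332, -0.012225922370081152], [-0.11769621702441416, -0.5846418523377802, -0.8027088544380154], [0.13828717303635318, 0.7908018942469751, -0.5962457730072471]], 't': [-0.5171852552111322, 0.052268041351695146, 1.1758434675144611]}
0.1 [0.24673577 0.49094373 0.18070954] [-3.26349085e-04  2.30797215e-01  9.73001345e-01 -9.59876991e-04] 0.09395776739322496
```

View pics/top0.png

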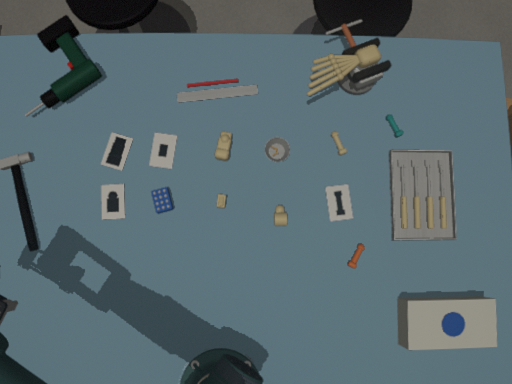

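View pics/side0.png

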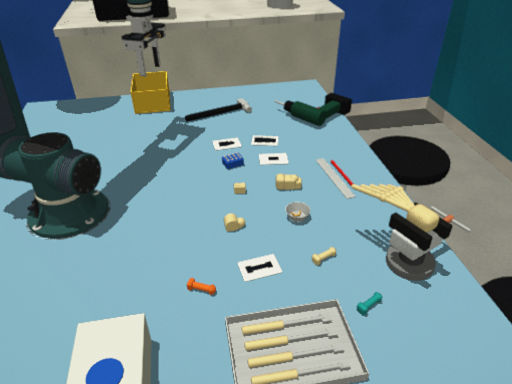

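The top view shows the pads: heel (117,151), cuneiform (163,151), talus (113,201) and metatarsal (339,203). The bones are heel (224,146), cuneiform (222,201), talus (281,216) and metatarsal (339,143). The bowl is at (277,150), the caddy at (162,200), and the look-alikes are orange (356,256) and turquoise (394,126). The side view shows the same objects, with the bones at (288,182), (240,188), (234,222) and (324,256).

```bash
cat > h.py <<'E'
import cv2, numpy as np
from rig import arm
S=6
def cam(n): return arm.capture(n)
def und(d,p):
    K=np.array([[d["fx"],0,d["cx"]],[0,d["fy"],d["cy"]],[0,0,1]])
    return cv2.undistortPoints(np.float64(p).reshape(-1,1,2),K,np.array([d["k1"],0,0,0]),None,None,None).reshape(-1,2)
def rays(d,p):
    R=np.array(d["R"]);t=np.array(d["t"]);q=und(d,p)
    v=np.c_[q,np.ones(len(q))]@R
    return -R.T@t, v/np.linalg.norm(v,axis=1)[:,None]
def plane(d,p,z):
    c,v=rays(d,p); return (c+v*((z-c[2])/v[:,2])[:,None])[:,:2]
def tri(d1,p1,d2,p2):
    c1,v1=rays(d1,p1);c2,v2=rays(d2,p2);a,b=v1[0],v2[0]
    s=np.linalg.lstsq(np.c_[a,-b],c2-c1,rcond=None)[0]
    x,y=c1+a*s[0],c2+b*s[1]; return (x+y)/2,np.linalg.norm(x-y)
def blob(d,px,kind,r=30):
    """contour (px) of the pad or cream part near pixel px, subpixel by enlarging"""
    x0,y0=int(px[0]-r),int(px[1]-r)
    im=cv2.resize(d["image"][y0:y0+2*r,x0:x0+2*r],None,fx=S,fy=S,interpolation=cv2.INTER_CUBIC).astype(int)
    if kind=="pad":   # red channel: table low, white high
        bg=np.median(im[:,:,2]); g=im[:,:,2]; m=g>(bg+np.percentile(g,97))/2
    elif kind=="ink":
        m=(im.max(2)<70)
    else: # cream: red minus blue
        g=im[:,:,2]-im[:,:,0]; m=g>(np.median(g)+np.percentile(g,97 if kind=="cream" else 99))/2
    m=m.astype(np.uint8)*255
    cs=cv2.findContours(m,cv2.RETR_EXTERNAL,cv2.CHAIN_APPROX_NONE)[0]
    cs=[c for c in cs if cv2.contourArea(c)>S*S*20]
    c=min(cs,key=lambda c:np.hypot(*(np.mean(c[:,0],0)-r*S))-0.02*cv2.contourArea(c)**.5)
    return (c[:,0]+.5)/S-.5+[x0,y0], (x0,y0)
def rect(xy):
    (c,(w,h),a)=cv2.minAreaRect((xy*1000).astype(np.float32))
    if w<h: w,h,a=h,w,a+90
    return np.array(c),w,h,(a+90)%180-90
E
python3 - <<'E'
from h import *
T,D=cam("top"),cam("side")
P={"heel":((117,151),(264,141)),"cun":((163,151),(273,159)),"tal":((113,201),(227,144)),"met":((339,203),(260,268))}
B={"heel":((224,146),(288,182),40),"cun":((222,201),(240,188),26),"tal":((281,216),(234,222),36),"met":((339,143),(324,256),22)}
tiles=[]
def mid(c):
    m=cv2.moments(np.float32(c).reshape(-1,1,2)); return np.array([[m['m10']/m['m00'],m['m01']/m['m00']]])
def tile(d,c,px,r=30):
    x0,y0=int(px[0]-r),int(px[1]-r);t=cv2.resize(d["image"][y0:y0+2*r,x0:x0+2*r],(200,200),interpolation=cv2.INTER_CUBIC)
    cv2.polylines(t,[np.int32((c-[x0,y0]+.5)*200/(2*r))],True,(0,0,255),1); return t
R=[[],[],[],[]]
for k,(a,b) in P.items():
    ct,_=blob(T,a,"pad");cs,_=blob(D,b,"pad")
    x,e=tri(T,mid(ct),D,mid(cs))
    print("PAD",k,"tri",(x*1000).round(1),"gap",round(e*1000,1),"top rect",[np.round(v,1) for v in rect(plane(T,ct,.003))],"side",[np.round(v,1) for v in rect(plane(D,cs,.003))])
    R[0].append(tile(T,ct,a));R[1].append(tile(D,cs,b))
for k,(a,b,h) in B.items():
    ct,_=blob(T,a,"cream",24 );cs,_=blob(D,b,"cream",20)
    x,e=tri(T,mid(ct),D,mid(cs))
    print("BONE",k,"tri",(x*1000).round(1),"gap",round(e*1000,1),"top rect",[np.round(v,1) for v in rect(plane(T,ct,h/2000))],"side",[np.round(v,1) for v in rect(plane(D,cs,h/2000))])
    R[2].append(tile(T,ct,a));R[3].append(tile(D,cs,b))
cv2.imwrite("pics/tiles.png",np.vstack([np.hstack(r) for r in (R[0],R[2],R[3])]))
E
```

```text
PAD heel tri [612.7 287.3  -1.1] gap 3.1 top rect [array([610.5, 286.1]), np.float64(92.5), np.float64(62.4), np.float64(-16.1)] side [array([613.1, 281.4]), np.float64(93.6), np.float64(68.3), np.float64(-16.1)]
PAD cun tri [615.6 162.4  -1. ] gap 3.2 top rect [array([613.5, 161.7]), np.float64(92.8), np.float64(62.7), np.float64(-7.2)] side [array([615.9, 157.1]), np.float64(93.8), np.float64(66.6), np.float64(-7.5)]
PAD tal tri [477.1 291.1  -0.8] gap 2.9 top rect [array([475.7, 289.7]), np.float64(92.6), np.float64(62.0), np.float64(3.9)] side [array([478.2, 285.3]), np.float64(93.9), np.float64(68.8), np.float64(4.0)]
PAD met tri [ 478.9 -305.9   -1.4] gap 2.1 top rect [array([ 477.7, -305. ]), np.float64(93.1), np.float64(63.2), np.float64(7.3)] side [array([ 479.6, -308.6]), np.float64(93.3), np.float64(64.1), np.float64(7.4)]
BONE heel tri [624.5  -0.   15.5] gap 3.0 top rect [array([ 6.235e+02, -3.000e-01]), np.float64(76.9), np.float64(38.8), np.float64(-10.6)] side [array([626.5,  -3.6]), np.float64(82.6), np.float64(75.7), np.float64(78.4)]
BONE cun tri [480.    4.2  10.7] gap 2.1 top rect [array([478.6,   4.2]), np.float64(36.1), np.float64(23.0), np.float64(-6.3)] side [array([480.5,   1.8]), np.float64(55.7), np.float64(34.5), np.float64(81.9)]
BONE tal tri [ 439.9 -149.2   13.6] gap 1.2 top rect [array([ 441.9, -148.9]), np.float64(53.4), np.float64(33.9), np.float64(3.4)] side [array([ 443.5, -150.9]), np.float64(72.5), np.float64(53.8), np.float64(89.5)]
BONE met tri [ 636.6 -306.5    7.9] gap 1.0 top rect [array([ 637.5, -305.6]), np.float64(66.3), np.float64(24.4), np.float64(21.9)] side [array([ 637.5, -306.9]), np.float64(73.5), np.float64(33.4), np.float64(25.8)]
```

View pics/tiles.png

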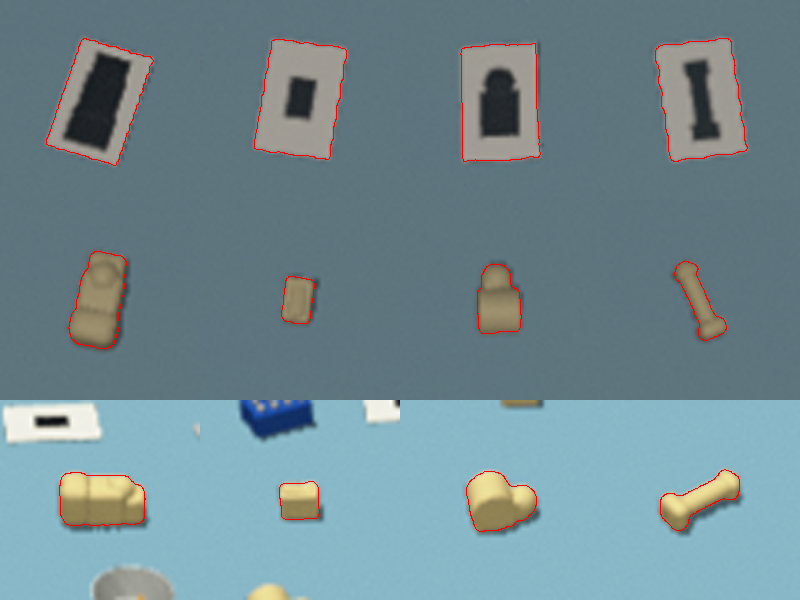

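The tiles show clean contours on all four pads (top row) and all four bones (middle row top view, bottom row side view). The sizes match the text: pads 92x62, bones 77x39, 36x23, 53x34 and 66x24. Triangulated heights read about 3–4 mm low throughout, for pads and bones alike. That is calibration bias, so I take the text heights as confirmed. I'm starting with the cuneiform.

>>> jog_arm([
  [0.042,-0.089,0,0.15,0.05],
  [0.084,-0.177,0,0.3,0.05],
  [0.127,-0.266,0,0.356,0.05],
  [0.169,-0.354,0,0.356,0.05],
  [0.211,-0.443,0,0.356,0.05],
  [0.232,-0.487,0,0.356,0.05],
  [0.232,-0.487,0,0.356,0.05],
  [0.232,-0.487,0,0.356,0.05],
  [0.232,-0.487,0,0.356,0.05],
  [0.232,-0.487,0,0.356,0.05],
  [0.232,-0.487,0,0.356,0.05],
  [0.232,-0.487,-0.05,0.356,0.05],
], squeeze=15)

```text
time_s: 1.4
tool_pos: [0.4861, -0.0012, 0.1381]
ee_rot: [0.008, 0.058, 0.998, -0.001]
force: [1.0, 0.6, 0.4]
width: 0.05
gripper_force: 0.0
```

>>> jog_arm([
  [0,0,0,0,0.05],
  [0,0,0,0,0.05],
  [0,0,0,0,0.05],
])

```text
time_s: 1.7
tool_pos: [0.4809, 0.005, 0.1349]
ee_rot: [0.003, 0.054, 0.999, -0.0]
force: [0.4, 0.5, 0.8]
width: 0.0495
gripper_force: 0.0
```

Run:
```python
from h import *
o=arm.get_obs();print(o['tool_pos'],o['ee_rot'],o['joint_positions'],o['joint_velocities'])
```

```text
[0.48089962 0.00495833 0.13494628] [ 2.62451386e-03  5.41622890e-02  9.98528696e-01 -3.71952895e-05] [-1.07815354e-01 -5.78098442e-02  1.61037895e+00  2.07084464e-04
  1.58377807e+00 -1.57023047e+00] [ 0.0068674  -0.0106773  -0.0274531  -0.00048157 -0.00284119 -0.00191676]
```

>>> jog_arm([
  [-0.001,0,-0.03,0,0.05],
  [-0.001,0,-0.06,0,0.05],
  [-0.001,0,-0.09,0,0.05],
  [-0.001,0,-0.11,0,0.05],
  [-0.001,0,-0.12,0,0.05],
  [-0.001,0,-0.127,0,0.05],
  [-0.001,0,-0.127,0,0.05],
  [-0.001,0,-0.127,0,0.05],
  [-0.001,0,-0.127,0,0.05],
])

```text
time_s: 2.6
tool_pos: [0.4793, 0.0044, 0.0063]
ee_rot: [0.001, 0.055, 0.998, -0.0]
force: [-0.3, 0.5, 0.6]
width: 0.0504
gripper_force: 0.0
```

>>> jog_arm([
  [0,0,0,0,0.03],
  [0,0,0,0,0.015],
  [0,0,0,0,0.015],
  [0,0,0,0,0.015],
  [0,0,0,0,0.015],
  [0,0,0,0,0.015],
], squeeze=15)

```text
time_s: 3.2
tool_pos: [0.478, 0.0044, 0.0047]
ee_rot: [-0.0, 0.055, 0.998, 0.0]
force: [0.3, 0.6, -0.2]
width: 0.0152
gripper_force: 0.0
```

Run:
```python
from h import *
T,D=cam("top"),cam("side")
a=T["image"][140:260,160:320];b=D["image"][110:230,170:330]
cv2.imwrite("pics/g1.png",np.hstack([cv2.resize(i,(400,300),interpolation=cv2.INTER_CUBIC) for i in (a,b)]))
o=arm.get_obs();print(o['width'],o['gripper_force'],o['tool_pos'])
```

```text
0.015217223471527472 0.0 [0.47798921 0.00441632 0.0047513 ]
```

View pics/g1.png

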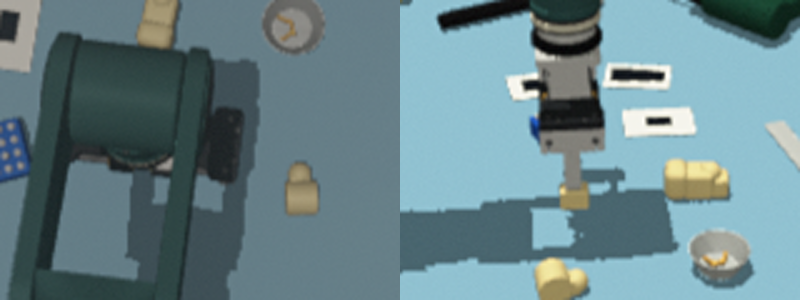

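The top view shows the arm hiding the bone. In the side view the cuneiform stands at crop (574,197), unmoved, and seems to hide the fingertips. I need a closer look.

Run:
```python
from h import *
D=cam("side")
cv2.imwrite("pics/g2.png",cv2.resize(D["image"][140:215,200:280],(640,600),interpolation=cv2.INTER_CUBIC))
o=arm.get_obs();R=np.array(D["R"]);t=np.array(D["t"])
def proj(p):
    c=R@p+t; q=c[:2]/c[2]; q*=1+D["k1"]*(q@q); return [D["fx"]*q[0]+D["cx"],D["fy"]*q[1]+D["cy"]]
for z in (.005,.024,.08): print(z,((np.array(proj(np.array([*o["tool_pos"][:2],z])))-[200,140])*8).round(0))
```

```text
0.005 [307. 395.]
0.024 [305. 353.]
0.08 [300. 225.]
```

View pics/g2.png

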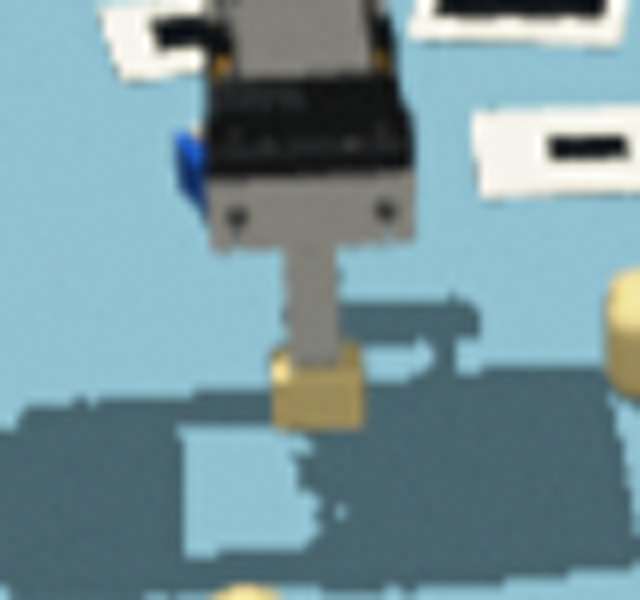

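The finger seems to end at the front edge of the cuneiform's top face (zoom 310,365). The reported TCP would put it at row 395–410, so I'll open the fingers and look again.

>>> jog_arm([
  [0,0,0,0,0.05],
  [0,0,0,0,0.05],
  [0,0,0,0,0.05],
  [0,0,0,0,0.05],
])

```text
time_s: 3.75
tool_pos: [0.478, 0.0044, 0.0048]
ee_rot: [0.0, 0.055, 0.998, 0.0]
force: [-0.6, -0.0, 0.1]
width: 0.0434
gripper_force: 0.0
```

Run:
```python
from h import *
D=cam("side")
cv2.imwrite("pics/g3.png",cv2.resize(D["image"][140:215,200:280],(640,600),interpolation=cv2.INTER_CUBIC))
o=arm.get_obs();print(o["tool_pos"],o["width"],arm.tcp_to_grasp, o["joint_positions"])
```

```text
[0.47806643 0.00442385 0.0048183 ] 0.04763497222487252 0.0188 [-1.09496718e-01  3.52087038e-02  1.78764907e+00  1.09033548e-04
  1.31867428e+00 -1.57050334e+00]
```

View pics/g3.png

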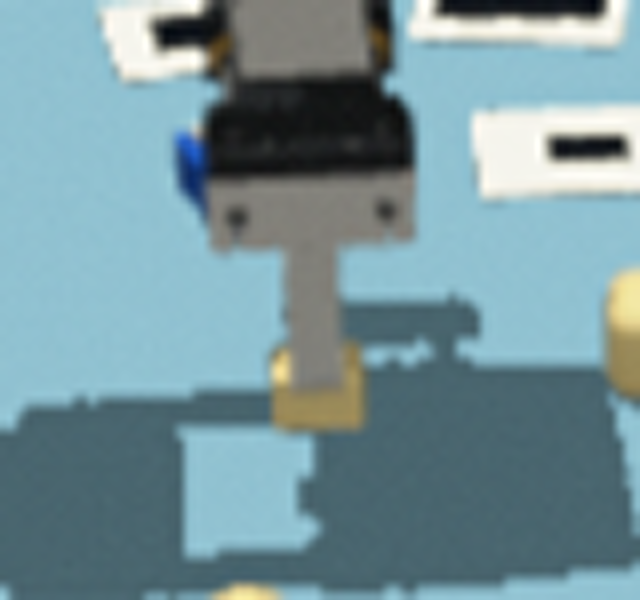

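With the fingers open, the near fingertip ends at zoom row 390. That puts the tips about 25–30 mm above the table, although the TCP reads 5 mm. I'll lower gently and watch the force.

>>> jog_arm([
  [0,0,-0.003,0,0.05],
  [0,0,-0.006,0,0.05],
  [0,0,-0.008,0,0.05],
  [0,0,-0.008,0,0.05],
])

```text
time_s: 4.2
tool_pos: [0.4775, 0.0045, -0.0038]
ee_rot: [-0.001, 0.055, 0.998, 0.0]
force: [0.4, 0.2, -0.2]
width: 0.0502
gripper_force: 0.0
```

>>> jog_arm([
  [0,0,-0.003,0,0.05],
  [0,0,-0.006,0,0.05],
  [0,0,-0.009,0,0.05],
  [0,0,-0.01,0,0.05],
  [0,0,-0.01,0,0.05],
])

```text
time_s: 4.7
tool_pos: [0.4778, 0.0044, -0.0135]
ee_rot: [-0.0, 0.055, 0.998, 0.0]
force: [0.4, -0.2, -0.8]
width: 0.0501
gripper_force: 0.0
```

Run:
```python
from h import *
D=cam("side")
im=cv2.resize(D["image"][140:215,200:280],(640,600),interpolation=cv2.INTER_CUBIC)
m=im[:,300:330].astype(int).mean(1); g=m[:,2]-m[:,0]
print([(r,int(g[r])) for r in range(330,450,8)])
o=arm.get_obs();print(o["tool_pos"],o["force"])
```

```text
[(330, 7), (338, 7), (346, 6), (354, 6), (362, 5), (370, 5), (378, 6), (386, 6), (394, 6), (402, 5), (410, 6), (418, 7), (426, 8), (434, -3), (442, -31)]
[ 0.47797307  0.00442467 -0.01331089] [-0.68211743 -0.21638742  0.76128149]
```

>>> jog_arm([
  [0,0,-0.003,0,0.05],
  [0,0,-0.006,0,0.05],
  [0,0,-0.006,0,0.05],
])

```text
time_s: 5.05
tool_pos: [0.4775, 0.0045, -0.0198]
ee_rot: [-0.001, 0.055, 0.998, 0.0]
force: [0.4, 0.5, -0.4]
width: 0.0502
gripper_force: 0.0
```

>>> jog_arm([
  [0,0,-0.002,0,0.05],
  [0,0,-0.004,0,0.05],
  [0,0,-0.004,0,0.05],
])

```text
time_s: 5.35
tool_pos: [0.4781, 0.0044, -0.0233]
ee_rot: [-0.0, 0.055, 0.998, 0.0]
force: [-0.1, -1.1, 0.3]
width: 0.05
gripper_force: 0.0
```

>>> jog_arm([
  [0,0,-0.001,0,0.05],
  [0,0,-0.002,0,0.05],
  [0,0,-0.002,0,0.05],
])

```text
time_s: 5.65
tool_pos: [0.4782, 0.0044, -0.0235]
ee_rot: [0.0, 0.055, 0.998, -0.0]
force: [-3.6, 0.7, 9.5]
width: 0.0498
gripper_force: 4.8
```

>>> jog_arm([
  [0,0,-0.001,0,0.05],
  [0,0,-0.002,0,0.05],
  [0,0,-0.002,0,0.05],
])

```text
time_s: 5.95
tool_pos: [0.4783, 0.0044, -0.0235]
ee_rot: [0.0, 0.055, 0.999, -0.0]
force: [-8.3, 1.1, 19.9]
width: 0.0496
gripper_force: 9.9
```

Run:
```python
from h import *
D=cam("side")
cv2.imwrite("pics/g4.png",cv2.resize(D["image"][140:215,200:280],(640,600),interpolation=cv2.INTER_CUBIC))
```

```text
(no output)
```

View pics/g4.png

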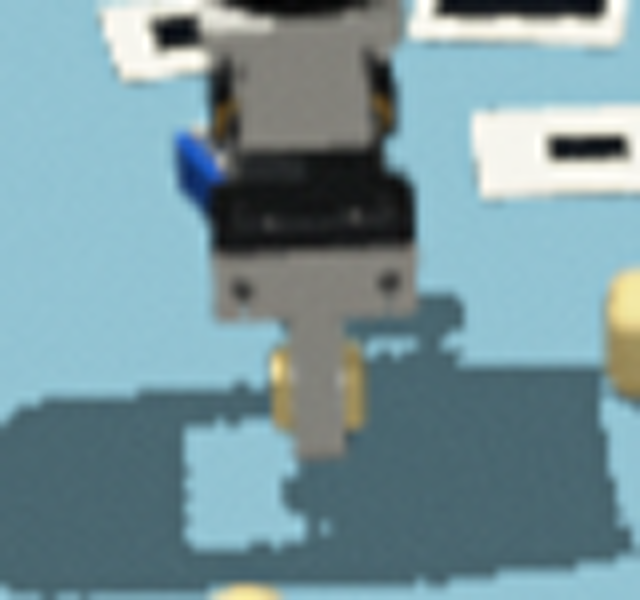

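Now the fingertip is in front of the bone at zoom row 455, with table contact at a reported z of −0.0235. So true tip height = reported z + 23.5 mm, and I'll work with that offset. Next I raise to a tip height of 3 mm and close.

>>> jog_arm([
  [0,0,0.0065,0,0.05],
  [0,0,0.0065,0,0.05],
  [0,0,0.0065,0,0.03],
  [0,0,0.0065,0,0.015],
  [0,0,0.0065,0,0.015],
  [0,0,0.0065,0,0.015],
  [0,0,0.0065,0,0.015],
  [0,0,0.0065,0,0.015],
], squeeze=15)

```text
time_s: 6.8
tool_pos: [0.4779, 0.0044, -0.0209]
ee_rot: [-0.0, 0.055, 0.998, 0.0]
force: [-0.6, 0.5, -0.2]
width: 0.022
gripper_force: 15.0
```

>>> jog_arm([
  [0,0,0.02,0,0.015],
  [0,0,0.05,0,0.015],
  [0,0,0.08,0,0.015],
  [0.02,0.024,0.08,0,0.015],
  [0.04,0.048,0.08,0,0.015],
  [0.06,0.072,0.08,-0.016,0.015],
  [0.08,0.096,0.08,-0.016,0.015],
  [0.1,0.12,0.08,-0.016,0.015],
  [0.12,0.144,0.08,-0.016,0.015],
  [0.135,0.1575,0.08,-0.016,0.015],
  [0.135,0.1575,0.08,-0.016,0.015],
  [0.135,0.1575,0.08,-0.016,0.015],
])

```text
time_s: 8.0
tool_pos: [0.6125, 0.1617, 0.0587]
ee_rot: [-0.001, 0.063, 0.998, -0.0]
force: [-0.1, 0.3, -0.1]
width: 0.022
gripper_force: 15.0
```

>>> jog_arm([
  [0,0,0,0,0.015],
  [0,0,-0.02,0,0.015],
  [0,0,-0.04,0,0.015],
  [0,0,-0.055,0,0.015],
  [0,0,-0.065,0,0.015],
  [0,0,-0.071,0,0.015],
  [0,0,-0.074,0,0.015],
  [0,0,-0.076,0,0.015],
  [0,0,-0.0765,0,0.015],
  [0,0,-0.0765,0,0.015],
  [0,0,-0.0765,0,0.015],
])

```text
time_s: 9.1
tool_pos: [0.6134, 0.162, -0.0166]
ee_rot: [0.0, 0.063, 0.998, 0.0]
force: [0.2, 0.1, -0.7]
width: 0.0217
gripper_force: 15.0
```

>>> jog_arm([
  [0,0,-0.001,0,0.015],
  [0,0,-0.001,0,0.015],
  [0,0,-0.001,0,0.045],
  [0,0,-0.001,0,0.045],
  [0,0,-0.001,0,0.045],
  [0,0,-0.001,0,0.045],
  [0,0,0.02,0,0.045],
  [0,0,0.05,0,0.045],
  [0,0,0.09,0,0.045],
  [0,-0.04,0.1,0,0.06],
  [0,-0.085,0.1,0,0.06],
  [0,-0.13,0.1,-0.06,0.06],
])

```text
time_s: 10.3
tool_pos: [0.6136, 0.031, 0.0841]
ee_rot: [0.001, 0.093, 0.996, 0.0]
force: [0.8, -0.2, -0.2]
width: 0.0596
gripper_force: 0.0
```

>>> jog_arm([
  [0.01,-0.032,0,0,0.06],
  [0.01,-0.032,0,0,0.06],
  [0.01,-0.032,0,0,0.06],
])

```text
time_s: 10.6
tool_pos: [0.623, -0.0005, 0.0827]
ee_rot: [-0.0, 0.094, 0.996, 0.0]
force: [0.1, 0.7, 0.6]
width: 0.06
gripper_force: 0.0
```

Run:
```python
from h import *
T,D=cam("top"),cam("side")
tt=[]
for d,px in((T,(163,151)),(D,(273,155))):
    x0,y0=px[0]-30,px[1]-30
    tt.append(cv2.resize(d["image"][y0:y0+60,x0:x0+60],(380,380),interpolation=cv2.INTER_CUBIC))
cv2.imwrite("pics/p1.png",np.hstack(tt))
o=arm.get_obs();print(o["time_s"],o["tool_pos"],o["width"])
```

```text
10.7 [0.62283834 0.0010215  0.08271476] 0.05994670980723701
```

View pics/p1.png

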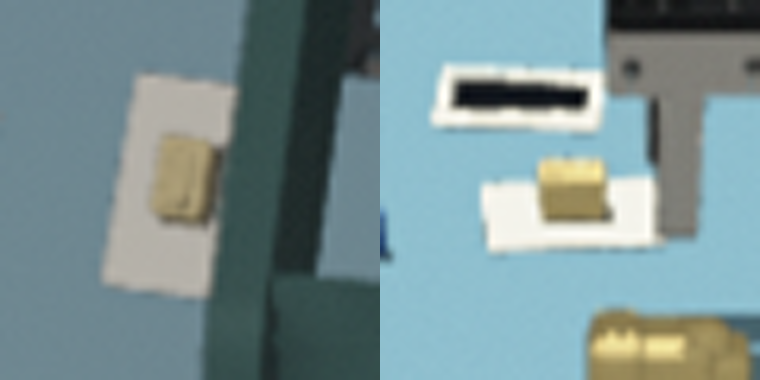

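The top view shows the cuneiform on its pad at crop (186,178), which looks a few mm off towards −y. The side view shows it standing at (572,190). Measuring it now:

```bash
cat >> h.py <<'E'
def mid(c):
    m=cv2.moments(np.float32(c).reshape(-1,1,2)); return np.array([[m['m10']/m['m00'],m['m01']/m['m00']]])
def meas(a,b,zc,T=None,D=None,r=18):
    out=[]
    for n,d,p in(("top",T or cam("top"),a),("side",D or cam("side"),b)):
        if p is None: continue
        x0,y0=int(p[0]-r),int(p[1]-r)
        im=cv2.resize(d["image"][y0:y0+2*r,x0:x0+2*r],None,fx=S,fy=S,interpolation=cv2.INTER_CUBIC)
        h=cv2.cvtColor(im,cv2.COLOR_BGR2HSV)
        m=((h[:,:,0]>10)&(h[:,:,0]<33)&(h[:,:,1]>50)).astype(np.uint8)
        cs=cv2.findContours(m,cv2.RETR_EXTERNAL,cv2.CHAIN_APPROX_NONE)[0];c=max(cs,key=cv2.contourArea)
        c=(c[:,0]+.5)/S-.5+[x0,y0]
        print(n,[np.round(v,1) for v in rect(plane(d,c,zc))],"centroid",(plane(d,mid(c),zc)*1000).round(1)); out.append(mid(c))
E
python3 - <<'E'
from h import *
meas((162,149),(272,154),.016,r=14)
E
```

```text
top [array([613.7, 161.9]), np.float64(35.7), np.float64(24.8), np.float64(-7.3)] centroid [[613.7 162. ]]
side [array([615.8, 158.1]), np.float64(59.2), np.float64(33.9), np.float64(78.3)] centroid [[615.6 157.3]]
```

Both views agree: the cuneiform is within 0.4 mm of the pad centre and about 0.1° off, so the apparent offset came from the crop. Camera bias is negligible. The heel bone is next, and the arm is already above it.

>>> jog_arm([
  [0,0,-0.03,0,0.06],
  [0,0,-0.06,0,0.06],
  [0,0,-0.08,0,0.06],
  [0,0,-0.095,0,0.06],
  [0,0,-0.1005,0,0.06],
  [0,0,-0.1005,0,0.06],
  [0,0,-0.1005,0,0.06],
  [0,0,-0.1005,0,0.045],
  [0,0,-0.1005,0,0.028],
  [0,0,-0.1005,0,0.028],
  [0,0,-0.1005,0,0.028],
  [0,0,-0.1005,0,0.028],
], squeeze=20)

```text
time_s: 12.0
tool_pos: [0.6234, -0.0002, -0.0171]
ee_rot: [0.0, 0.093, 0.996, 0.0]
force: [0.4, -0.1, 1.6]
width: 0.0343
gripper_force: 20.0
```

>>> jog_arm([
  [0,0,0,0,0.028],
  [0,0,0,0,0.028],
])

```text
time_s: 12.2
tool_pos: [0.6234, -0.0002, -0.0171]
ee_rot: [0.0, 0.093, 0.996, -0.0]
force: [0.0, -0.4, 2.9]
width: 0.0344
gripper_force: 20.0
```

>>> jog_arm([
  [0,0,0.02,0,0.028],
  [0,0,0.05,0,0.028],
  [0,0,0.08,0,0.028],
  [-0.002,0.035,0.085,-0.02,0.028],
  [-0.003,0.07,0.085,-0.03,0.028],
  [-0.005,0.105,0.085,-0.04,0.028],
  [-0.006,0.14,0.085,-0.05,0.028],
  [-0.008,0.175,0.085,-0.06,0.028],
  [-0.01,0.21,0.085,-0.08,0.028],
  [-0.011,0.245,0.085,-0.096,0.028],
  [-0.013,0.272,0.085,-0.096,0.028],
  [-0.013,0.286,0.085,-0.096,0.028],
])

```text
time_s: 13.4
tool_pos: [0.609, 0.2882, 0.0663]
ee_rot: [-0.001, 0.139, 0.99, -0.0]
force: [-0.2, -0.6, -0.7]
width: 0.0342
gripper_force: 20.0
```

>>> jog_arm([
  [0,0,0,0,0.028],
  [0,0,0,0,0.028],
  [0,0,-0.025,0,0.028],
  [0,0,-0.05,0,0.028],
  [0,0,-0.065,0,0.028],
  [0,0,-0.074,0,0.028],
  [0,0,-0.079,0,0.028],
  [0,0,-0.0805,0,0.028],
  [0,0,-0.0815,0,0.028],
  [0,0,-0.0815,0,0.028],
  [0,0,-0.0815,0,0.028],
])

```text
time_s: 14.5
tool_pos: [0.6106, 0.2862, -0.0132]
ee_rot: [0.001, 0.14, 0.99, 0.0]
force: [-0.5, 0.9, -0.7]
width: 0.0346
gripper_force: 20.0
```

>>> jog_arm([
  [0,0,-0.001,0,0.028],
  [0,0,-0.001,0,0.028],
  [0,0,-0.001,0,0.055],
  [0,0,-0.001,0,0.055],
  [0,0,-0.001,0,0.055],
  [0,0,-0.001,0,0.055],
  [0,0,0.02,0,0.055],
  [0,0,0.05,0,0.055],
  [0,0,0.09,0,0.055],
  [-0.01,-0.02,0.1,0,0.055],
  [-0.025,-0.06,0.1,0,0.055],
  [-0.04,-0.1,0.1,0.08,0.055],
])

```text
time_s: 15.7
tool_pos: [0.57, 0.1855, 0.0866]
ee_rot: [0.001, 0.099, 0.995, 0.0]
force: [-0.5, -0.8, -0.7]
width: 0.055
gripper_force: 0.0
```

>>> jog_arm([
  [-0.015,-0.04,0,0.1,0.055],
  [-0.03,-0.08,0,0.2,0.055],
  [-0.045,-0.12,0,0.26,0.055],
  [-0.06,-0.16,0,0.26,0.055],
  [-0.075,-0.2,0,0.26,0.055],
  [-0.09,-0.24,0,0.26,0.055],
  [-0.105,-0.28,0,0.26,0.055],
  [-0.12,-0.31,0,0.26,0.055],
  [-0.1285,-0.335,0,0.26,0.055],
  [-0.1285,-0.335,0,0.26,0.055],
  [-0.1285,-0.335,0,0.26,0.055],
  [-0.1285,-0.335,0,0.26,0.055],
])

```text
time_s: 16.9
tool_pos: [0.4418, -0.1482, 0.0858]
ee_rot: [0.0, -0.03, 1.0, 0.0]
force: [0.1, 0.7, -0.5]
width: 0.0552
gripper_force: 0.0
```

Run:
```python
from h import *
T,D=cam("top"),cam("side")
print("heel");meas((117,151),(264,136),.023,T,D,r=24)
print("cun");meas((162,149),(272,154),.016,T,D,r=14)
o=arm.get_obs();print(o["time_s"],o["tool_pos"],o["ee_rot"])
tt=[cv2.resize(T["image"][110:270,80:300],(550,400)),cv2.resize(D["image"][110:190,210:250+50],(250,400)[:2])]
cv2.imwrite("pics/p2.png",np.hstack(tt))
```

```text
heel
top [array([610.7, 286.3]), np.float64(76.3), np.float64(44.3), np.float64(-14.8)] centroid [[608.8 285.6]]
side [array([613. , 281.9]), np.float64(97.9), np.float64(74.9), np.float64(78.1)] centroid [[611.  277.1]]
cun
top [array([613.8, 162.2]), np.float64(35.5), np.float64(24.3), np.float64(-7.6)] centroid [[613.8 162.3]]
side [array([615.7, 157.5]), np.float64(58.2), np.float64(33.9), np.float64(78.4)] centroid [[615.7 157.2]]
17.0 [ 0.44191957 -0.14804671  0.08577677] [ 4.17877027e-05 -2.99732894e-02  9.99550675e-01  2.21539043e-04]
```

View pics/p2.png

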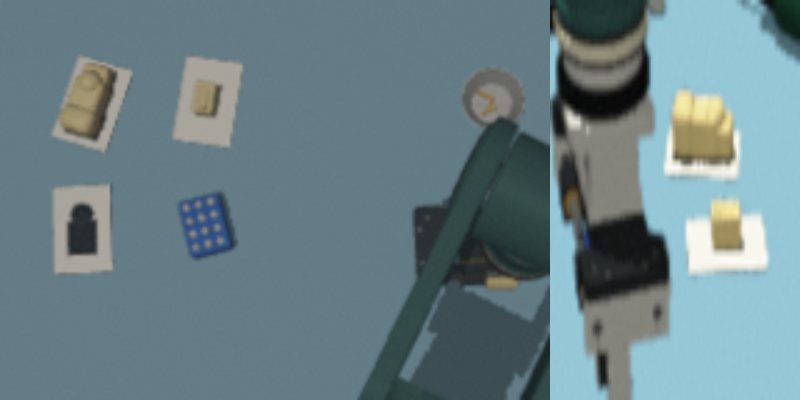

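The top view shows the heel bone (crop 88,100) and the cuneiform (205,98) squarely on their pads, with the caddy and bowl unmoved. The numbers agree within about 0.5 mm. For the talus I grip 8 mm behind its centre, on the flat sides.

>>> jog_arm([
  [-0.008,-0.001,-0.03,0,0.055],
  [-0.008,-0.001,-0.06,0,0.055],
  [-0.008,-0.001,-0.085,0,0.055],
  [-0.008,-0.001,-0.099,0,0.055],
  [-0.008,-0.001,-0.1035,0,0.055],
  [-0.008,-0.001,-0.1035,0,0.055],
  [-0.008,-0.001,-0.1035,0,0.055],
  [-0.008,-0.001,-0.1035,0,0.04],
  [-0.008,-0.001,-0.1035,0,0.026],
  [-0.008,-0.001,-0.1035,0,0.026],
  [-0.008,-0.001,-0.1035,0,0.026],
  [-0.008,-0.001,-0.1035,0,0.026],
], squeeze=20)

```text
time_s: 18.2
tool_pos: [0.434, -0.1503, -0.0171]
ee_rot: [0.0, -0.029, 1.0, -0.0]
force: [-0.2, 0.3, 2.9]
width: 0.0321
gripper_force: 20.0
```

>>> jog_arm([
  [0,0,0,0,0.026],
  [0,0,0,0,0.026],
])

```text
time_s: 18.4
tool_pos: [0.4339, -0.1502, -0.0171]
ee_rot: [0.0, -0.029, 1.0, -0.0]
force: [-1.4, -0.0, 4.2]
width: 0.0321
gripper_force: 20.0
```

>>> jog_arm([
  [0,0,0.02,0,0.026],
  [0,0,0.05,0,0.026],
  [0,0,0.08,0,0.026],
  [0.003,0.04,0.085,0,0.026],
  [0.006,0.08,0.085,0,0.026],
  [0.009,0.12,0.085,0,0.026],
  [0.012,0.16,0.085,0,0.026],
  [0.015,0.2,0.085,0,0.026],
  [0.018,0.24,0.085,0,0.026],
  [0.021,0.28,0.085,0,0.026],
  [0.024,0.32,0.085,0.01,0.026],
  [0.028,0.36,0.085,0.01,0.026],
])

```text
time_s: 19.6
tool_pos: [0.4609, 0.2113, 0.0665]
ee_rot: [-0.0, -0.034, 0.999, -0.0]
force: [-0.0, 0.4, -0.3]
width: 0.0317
gripper_force: 20.0
```

>>> jog_arm([
  [0.003,0.04,0,0,0.026],
  [0.0055,0.07,0,0,0.026],
  [0.0055,0.079,0,0,0.026],
  [0.0055,0.079,0,0,0.026],
  [0.0055,0.079,-0.025,0,0.026],
  [0.0055,0.079,-0.05,0,0.026],
  [0.0055,0.079,-0.065,0,0.026],
  [0.0055,0.079,-0.074,0,0.026],
  [0.0055,0.079,-0.079,0,0.026],
  [0.0055,0.079,-0.0815,0,0.026],
  [0.0055,0.079,-0.0815,0,0.026],
  [0.0055,0.079,-0.0815,0,0.026],
])

```text
time_s: 20.8
tool_pos: [0.4677, 0.2892, -0.0132]
ee_rot: [0.001, -0.034, 0.999, 0.0]
force: [-0.0, -0.4, -0.8]
width: 0.0319
gripper_force: 20.0
```

>>> jog_arm([
  [0,0,-0.001,0,0.026],
  [0,0,-0.001,0,0.026],
  [0,0,-0.001,0,0.05],
  [0,0,-0.001,0,0.05],
  [0,0,-0.001,0,0.05],
  [0,0,-0.001,0,0.05],
  [0,0,0.02,0,0.05],
  [0,0,0.05,0,0.05],
  [0,0,0.09,0,0.05],
  [0.006,-0.02,0.1,0,0.05],
  [0.017,-0.06,0.1,0,0.05],
  [0.028,-0.1,0.1,0,0.05],
])

```text
time_s: 22.0
tool_pos: [0.4956, 0.1885, 0.0868]
ee_rot: [0.001, -0.035, 0.999, 0.0]
force: [-0.5, -0.8, -0.0]
width: 0.0499
gripper_force: 0.0
```

>>> jog_arm([
  [0.013,-0.045,0,0,0.05],
  [0.026,-0.09,0,0,0.05],
  [0.038,-0.135,0,0,0.05],
  [0.051,-0.18,0,0,0.05],
  [0.064,-0.225,0,0,0.05],
  [0.077,-0.27,0,0.05,0.05],
  [0.09,-0.31,0,0.1,0.05],
  [0.1,-0.35,0,0.15,0.05],
  [0.1,-0.36,0,0.2,0.05],
  [0.1,-0.36,0,0.2,0.05],
  [0.1,-0.36,0,0.2,0.05],
])

```text
time_s: 23.1
tool_pos: [0.5948, -0.1707, 0.0854]
ee_rot: [-0.0, -0.133, 0.991, 0.001]
force: [-1.0, 0.3, -0.2]
width: 0.05
gripper_force: 0.0
```

Run:
```python
from h import *
T,D=cam("top"),cam("side")
print("talus");meas((112,201),(228,139),.021,T,D,r=18)
print("met");meas((339,143),(324,256),.011,T,D,r=20)
for d,p in((T,(339,143)),(D,(324,256))):
    c,_=blob(d,p,"cream",20); q=plane(d,c,.011); m=np.zeros((1000,1000),np.uint8)
    cv2.fillPoly(m,[np.int32((q-[.56,-.40])*5000)],1); mm=cv2.moments(m,True)
    print("pca",np.degrees(.5*np.arctan2(2*mm['mu11'],mm['mu20']-mm['mu02'])).round(1))
o=arm.get_obs();print(o["time_s"],o["tool_pos"],o["ee_rot"],o["joint_positions"])
tt=[cv2.resize(T["image"][110:230,80:200],(400,400),interpolation=cv2.INTER_CUBIC),cv2.resize(D["image"][110:190,210:290],(400,400),interpolation=cv2.INTER_CUBIC)]
cv2.imwrite("pics/p3.png",np.hstack(tt))
```

```text
talus
top [array([474.7, 290.2]), np.float64(53.3), np.float64(38.1), np.float64(2.8)] centroid [[471.9 289.4]]
side [array([477.5, 283.2]), np.float64(90.7), np.float64(53.3), np.float64(86.3)] centroid [[474.1 279.5]]
met
top [array([ 622.8, -308.7]), np.float64(36.6), np.float64(22.8), np.float64(34.6)] centroid [[ 621.6 -311.7]]
side [array([ 638.2, -306.9]), np.float64(73.6), np.float64(31.9), np.float64(25.7)] centroid [[ 636.7 -308.7]]
pca 22.1
pca 25.3
23.2 [ 0.59491954 -0.1697845   0.08577737] [-6.88718142e-05 -1.34012598e-01  9.90979573e-01  3.23305380e-04] [-3.69918253e-01  2.74824975e-01  1.34411851e+00  5.00112989e-04
  1.52308223e+00 -2.20957257e+00]
```

View pics/p3.png

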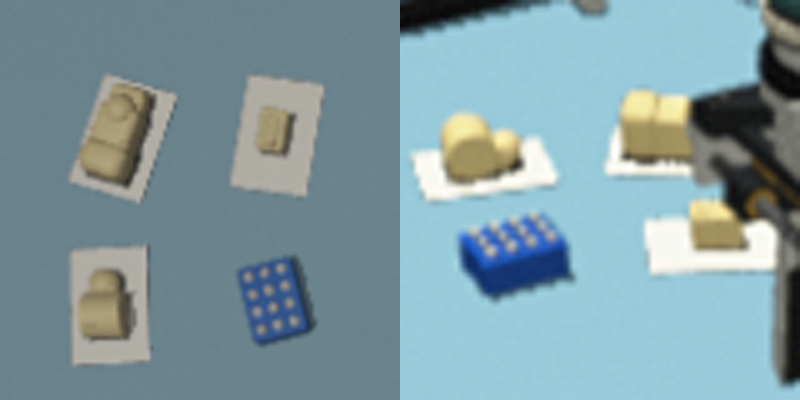

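The talus stands upright on its pad at crop (103,300), the heel bone (115,130) and the cuneiform (273,130) are unchanged, and the caddy is untouched. The talus is within about 1 mm, which is good. Now the metatarsal.

>>> jog_arm([
  [0.01,-0.034,0,0.03,0.05],
  [0.02,-0.068,0,0.06,0.05],
  [0.03,-0.102,0,0.115,0.05],
  [0.0425,-0.136,0,0.115,0.05],
  [0.0425,-0.136,0,0.115,0.05],
  [0.0425,-0.136,0,0.115,0.05],
  [0.0425,-0.136,-0.03,0.115,0.05],
  [0.0425,-0.136,-0.05,0.115,0.05],
  [0.0425,-0.136,-0.06,0.115,0.05],
  [0.0425,-0.136,-0.06,0.115,0.05],
  [0.0425,-0.136,-0.06,0.115,0.05],
])

```text
time_s: 24.3
tool_pos: [0.6381, -0.3063, 0.0271]
ee_rot: [0.001, -0.191, 0.982, -0.0]
force: [0.8, -0.7, -0.0]
width: 0.0499
gripper_force: 0.0
```

Run:
```python
from h import *
o=arm.get_obs();print(o["time_s"],o["tool_pos"],o["ee_rot"],o["joint_positions"])
```

```text
24.3 [ 0.63810975 -0.30631636  0.02705213] [ 5.46013835e-04 -1.90974233e-01  9.81594828e-01 -3.71254272e-04] [-5.27684821e-01  5.02365456e-01  1.15745651e+00  1.62295398e-04
  1.48046007e+00 -2.48280487e+00]
```

>>> jog_arm([
  [0,0,-0.015,0,0.05],
  [0,0,-0.03,0,0.05],
  [0,0,-0.04,0,0.05],
  [0,0,-0.046,0,0.05],
  [0,0,-0.046,0,0.05],
  [0,0,-0.046,0,0.03],
  [0,0,-0.046,0,0.01],
  [0,0,-0.046,0,0.01],
  [0,0,-0.046,0,0.01],
  [0,0,-0.046,0,0.01],
  [0,0,-0.046,0,0.01],
  [0,0,-0.046,0,0.01],
], squeeze=20)

```text
time_s: 25.5
tool_pos: [0.6377, -0.307, -0.0199]
ee_rot: [0.0, -0.19, 0.982, -0.0]
force: [-1.1, -0.1, 1.3]
width: 0.014
gripper_force: 20.0
```

>>> jog_arm([
  [0,0,0.015,0,0.01],
  [0,0,0.035,0,0.01],
  [0,0,0.06,0,0.01],
  [-0.02,0,0.06,-0.05,0.01],
  [-0.045,0,0.06,-0.1,0.01],
  [-0.07,0.001,0.06,-0.15,0.01],
  [-0.095,0.001,0.06,-0.2,0.01],
  [-0.12,0.001,0.06,-0.256,0.01],
  [-0.145,0.002,0.06,-0.256,0.01],
  [-0.16,0.002,0.06,-0.256,0.01],
  [-0.16,0.002,0.06,-0.256,0.01],
  [-0.16,0.002,0.06,-0.256,0.01],
])

```text
time_s: 26.7
tool_pos: [0.4782, -0.3054, 0.0408]
ee_rot: [0.001, -0.063, 0.998, -0.0]
force: [0.1, 0.1, -1.2]
width: 0.0143
gripper_force: 20.0
```

>>> jog_arm([
  [0,0,-0.02,0,0.01],
  [0,0,-0.035,0,0.01],
  [0,0,-0.045,0,0.01],
  [0,0,-0.052,0,0.01],
  [0,0,-0.055,0,0.01],
  [0,0,-0.0565,0,0.01],
  [0,0,-0.0565,0,0.01],
  [0,0,-0.0565,0,0.01],
])

```text
time_s: 27.5
tool_pos: [0.478, -0.3055, -0.016]
ee_rot: [0.0, -0.064, 0.998, -0.0]
force: [-0.2, 0.4, -0.4]
width: 0.0146
gripper_force: 20.0
```

>>> jog_arm([
  [0,0,-0.001,0,0.01],
  [0,0,-0.001,0,0.01],
  [0,0,-0.001,0,0.045],
  [0,0,-0.001,0,0.045],
  [0,0,-0.001,0,0.045],
  [0,0,-0.001,0,0.045],
  [0,0,0.02,0,0.045],
  [0,0,0.05,0,0.045],
  [0,0,0.09,0,0.045],
  [-0.01,0.04,0.12,0,0.045],
  [-0.03,0.08,0.12,0,0.045],
  [-0.05,0.12,0.12,0,0.045],
])

```text
time_s: 28.7
tool_pos: [0.4278, -0.1844, 0.1049]
ee_rot: [0.001, -0.063, 0.998, -0.001]
force: [0.6, 0.0, -0.9]
width: 0.0453
gripper_force: 0.0
```

>>> jog_arm([
  [-0.01,0.05,0,0,0.045],
  [-0.02,0.1,0,0,0.045],
  [-0.03,0.15,0,0,0.045],
  [-0.03,0.15,0,0,0.045],
  [-0.03,0.15,0,0,0.045],
  [-0.03,0.15,0,0,0.045],
])

```text
time_s: 29.3
tool_pos: [0.3979, -0.036, 0.1034]
ee_rot: [0.0, -0.063, 0.998, -0.0]
force: [0.5, 0.4, 0.5]
width: 0.0449
gripper_force: 0.0
```

Run:
```python
from h import *
T,D=cam("top"),cam("side")
print("met");meas((339,203),(260,266),.014,T,D,r=20)
print("talus");meas((112,201),(228,139),.021,T,D,r=18)
for d,p in((T,(339,203)),(D,(260,268))):
    c,_=blob(d,p,"pad"); print("pad",[np.round(v,1) for v in rect(plane(d,c,.003))])
o=arm.get_obs();print(o["time_s"],o["tool_pos"])
tt=[cv2.resize(T["image"][173:233,309:369],(400,400),interpolation=cv2.INTER_CUBIC),cv2.resize(D["image"][233:303,225:295],(400,400),interpolation=cv2.INTER_CUBIC)]
cv2.imwrite("pics/p4.png",np.hstack(tt)); cv2.imwrite("pics/p5.png",np.hstack([cv2.resize(T["image"],(400,300)),cv2.resize(D["image"],(400,300))]))
```

```text
met
top [array([ 478.1, -305.8]), np.float64(65.5), np.float64(23.0), np.float64(6.1)] centroid [[ 476.2 -304.9]]
side [array([ 479.7, -310.8]), np.float64(67.4), np.float64(38.5), np.float64(2.3)] centroid [[ 477.4 -309.7]]
talus
top [array([474.7, 289.8]), np.float64(53.3), np.float64(38.9), np.float64(2.8)] centroid [[471.8 289.3]]
side [array([492.2, 271.5]), np.float64(57.6), np.float64(21.1), np.float64(80.3)] centroid [[491.7 272.5]]
pad [array([ 477.7, -305. ]), np.float64(93.1), np.float64(63.2), np.float64(7.3)]
pad [array([ 479.5, -308.7]), np.float64(93.4), np.float64(64.3), np.float64(7.4)]
29.4 [ 0.39784388 -0.03642368  0.10323513]
```

View pics/p4.png

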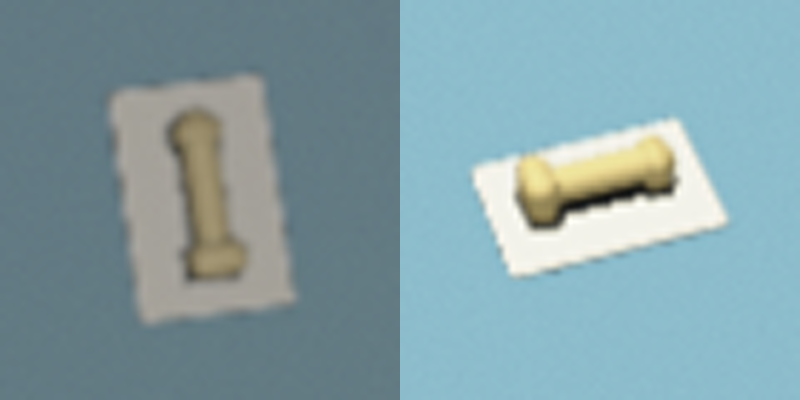

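View pics/p5.png

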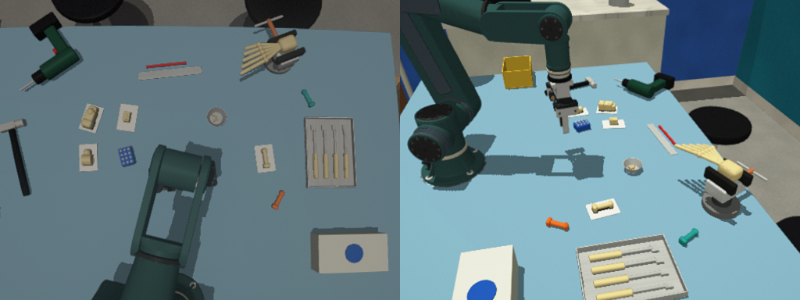

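The metatarsal lies along its outline at crop (205,195), within 1 mm and about 1°. The overview shows all four bones upright on their pads, the caddy, bowl and look-alikes untouched, and the gripper clear. Handing in.

```bash
python3 -c "
from rig import arm
print(arm.job_done())"
```

```text
the job is handed in; nothing more can be done
None
```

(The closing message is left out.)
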